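Set the planer four clicks deeper and lock it

ROBOT

A 7-joint arm with a two-finger parallel gripper is mounted at the origin on the work surface. World frame = base frame: x ahead of the robot, y to its left, z up, the work surface at z = 0. Lengths are in m, angles in degrees, forces in N, time in s.
With the tool pointing down it reaches from about 0.4 to 0.875 m from the base axis. Payload 6.5 kg.
Tool frame: the origin (TCP) lies midway between the tips of the shut fingers; the grasp point (between the pads) lies 19 mm behind it; z points along the fingers, y is the direction in which the jaws open and shut (so a half turn about z gives the same grasp; the last joint's range is limited). The gripper opens to 85 mm and grips with 20 to 120 N. Pads are 22 mm wide; open, the fingers measure 114 mm over their backs; the gripper's body (76 mm by 85 mm) begins 54 mm behind the grasp point. The pads swing forward as they close: fully open they stand 13 mm farther back than shut.
Start: joints at [-71.058, 30.733, -0.252, 88.115, 0.149, 61.152, -4.079], TCP at [0.251, 0.599, 0.231] pointing down, gripper open.
Joint ranges: [-154.64, 154.64], [-21.42, 123.67], [-72.66, 72.17], [13.99, 137.28], [-74.86, 254.86], [10.95, 109.41], [-158.01, 158.01]. Speed limits (degrees/s): [136.94, 136.94, 180, 180, 180, 180, 180].

INTERFACE

Orientations are given as [roll, pitch, yaw] about the fixed x, y, z axes, in that order (R = Rz(yaw) Ry(pitch) Rx(roll)).
In Python, from workcell import robot gives the robot as it stands.
- The arm moves only by the shell command python3 -m pendant 'ROWS' [OPENING]. ROWS is JSON, a list of rows, each an object with "travel": the shift along the tool's x, y, z in units of 25 mm (1.0 is 25 mm), a list of three; "dr": the turn, a rotation vector about the tool's x, y, z in degrees, a list of three. A call has 1 to 20 rows; each row is the pose to reach, as a shift and turn from the pose measured when the call began, along the tool's axes at that moment; what a row does not reach only later rows make up. A row lasts 1/12 s, in which the tool goes at most 41.7 mm and 7.16 degrees, less where a joint would pass 70% of its speed; a pose out of reach is approached as far as the arm can. A call with a gripper value outside its range is refused whole. OPENING is the closure, from -1 (fully open) to 1 (shut), set as the call begins (- or left out, the last holds). The fingers move at their own pace and stop on an object; the grip force is fixed at half the most. Time passes only in rows, so rows that repeat a pose let the fingers close. It gives the time, the measured TCP pose, the force and the opening at its end, in the units of the state.
- robot.state(): the state, without advancing time (a new reading comes with each control period).
- robot.camera(name): name is "scene" or "side" or "wrist"; returns a dict with "frame" (400x640x3 uint8, red, green, blue), "K" (3x3 intrinsics, pixels), "k1" (the pictures are not rectified: a ray, as slopes to the right and down, at radius r is drawn at 1 + k1 r^2 times it, then the intrinsics apply), "R" (3x3) and "t" (3): a world point X has camera coordinates R X + t. Camera axes: x right, y down, z forward; pixel columns grow to the right and rows downward; lengths in m; the calibration is good to about 2 mm. A picture is of the moment at which its call begins. There is no depth.
- robot.job_done(): hands the job in, once; it reports no verdict.
The state is a dict: "time_s": time; "joints": joint angles; "joint_velocities": joint speeds; "joint_torque": joint torques, N m; "eef_pos": TCP position; "ee_rot": TCP orientation; "contact_force": force on the tool from outside, world axes, zero at the start; "ft_torque": the same for the moment, N m; "finger_gap": finger opening in m.
Only numpy, scipy, OpenCV 4.12 (cv2) and the standard library are available. Lean on these libraries where they do the work, as an engineer would, in place of code of your own. Each camera call takes 0.05 s, during which the arm holds its last target. There are 200 camera calls.

TASK

Set the electric planer for its next pass: with a fingertip, push its depth dial round clockwise (seen from above) by exactly four clicks from where it now stands, then push the lock lever across towards the dial until it is fully over against its stop. Only push, gently: do not pinch or grip the dial or the lever, and leave everything else where it stands.

Things in the scene. Friction and masses are not known exactly. Their poses are not given: they have to be found in the camera images.
- planer: Electric hand planer, fixed to the bench: a green casing on a 300 x 84 mm aluminium sole. Origin: middle of its underside, on the bench. Its y axis runs along its length to the front (dial) end, z up, x across. The casing's flat top is 85 mm above the bench and spans y = -144 to +56, x = -41 to +41; the black rear D-handle stands on it at y = -80 to -151 (x = -12 to +12), its top 140 mm above the bench. The motor cap and spout reach x = +58.
- dial_axis (a point): Centre of the flat top face of the depth dial, on its upright axis (fixed point, at planer x = 0, y = +104, 96.5 mm above the bench). The dial is a flat aluminium disc of diameter 80 on a black base of diameter 88, with two identical round upright black finger posts on its face, opposite one another: diameter 16, 20 tall, centres 31 mm from the axis. A black index line on the face runs towards post 0. White marks round one side of the base are one click apart.
- dial_post (a point): Centre of the top of post 0 of the dial (the post the index line points to), 20 mm above the dial's face, 31 mm from its axis. It turns with the dial; the other post is opposite. With the dial at 0 it lies towards planer +y.
- dial (a joint): Angle of the dial, rad, growing clockwise seen from above. It has click stops every 20 degrees (0.349 rad) at 0, 0.349, 0.698 ... 3.840 and stands in one of the first four at the start (end stops just outside 0 and 3.840). Pushing a post takes about 3 to 6 N; half-way between two stops the dial snaps on by itself into the next one and stays there.
- lock_pivot (a point): Upright pivot axis of the lock lever, at the casing's top (planer x = +26, y = -36, 89 mm above the bench). The lever is a flat black bar 58 mm long and 12 wide, 1 to 9 mm above this point.
- lock_tab (a point): Middle of the top of the upright tab at the lock lever's free end, 52 mm from the pivot and 120 mm above the bench. The tab is 16 mm along the lever, 10 mm thick, and stands 22 mm above the bar; it turns with the lever.
- lock (a joint): Angle of the lock lever, rad, growing clockwise seen from above: 0 = unlocked, the lever pointing to planer -x; 1.1 = locked, against its stop, the tab having swung towards the dial. It starts between 0 and 0.25. Stiff by friction (about 1 N at the tab), it stays where it is left.
- dowel: A bystander, to be left where it stands: Short standing wooden dowel, diameter 22, 35 tall, on top of the planer's casing beside the front foot of the rear handle, on the +x side (mm). Origin: centre of its underside.
- offcut: A bystander, to be left where it stands: Loose wooden block 50 x 80 x 45 (tall) on the bench beside the planer's dial end, on the robot's side (mm). Origin: centre of its underside.
- glue: A bystander, to be left where it stands: White glue bottle, diameter 54, 150 tall, standing on the bench beyond the planer's rear half (mm). Origin: centre of its underside.
- jar: A bystander, to be left where it stands: Squat glass jar with a steel lid, diameter 68, 75 tall, on the bench beyond the planer's dial end (mm). Origin: centre of its underside.
- driver: A bystander, to be left where it stands: Screwdriver lying on the bench on the robot's side of the planer's rear half, under 35 high.
- putty: A bystander, to be left where it stands: Spatula lying flat on the bench far to the left.
- brick: A bystander, to be left where it stands: Wooden block 90 x 140 x 60 (tall) on the bench to the right of the planer (mm). Origin: centre of its underside.

How it is judged:
By the outcome, as a careful person would: the job done as asked, in the order asked, and still so for the second after the job is handed in, with the robot touching nothing.
It also fails if it takes over 64 s, if anything falls off the work surface, if the arm or the gripper's body presses on something with over 40 N, if the wrist force passes 120 N, or if a joint passes its speed limit or range.

## Working session

There is one attempt and no reset: what is moved stays moved. The work goes in short steps, Python scripts to look and compute and a shell command to move; the robot and the scene stay as the last step left them, time stands still between calls to the robot, and variables do not carry over. Pictures are saved under pics/ and viewed, about 8 in all and at most 12, crops included, and the job is handed in when it is done.

```bash
mkdir -p pics; ls; python3 - <<'E'
from workcell import robot
import cv2,pickle
s=robot.state();print(s)
d={}
for n in("scene","side"):
    c=robot.camera(n);d[n]=c;cv2.imwrite(f"pics/{n}0.png",c["frame"][:,:,::-1]);print(n,c["K"],c["k1"],c["R"],c["t"])
pickle.dump(d,open("cam0.pkl","wb"))
E
```

```text
pics
{'time_s': 0.0, 'joints': array([-71.05884129,  30.77634389,  -0.25364414,  88.17137979,
         0.1486763 ,  61.15213025,  -4.07916701]), 'joint_velocities': array([ 0.11608942,  0.0385189 ,  0.00996661, -0.0210847 ,  0.00111547,
        0.06119635,  0.02633643]), 'joint_torque': array([-8.01686474e-05, -5.83410645e+01,  1.04863912e+00, -2.59101337e+01,
        1.23650325e-02,  9.68583918e-03,  6.00501878e-06]), 'eef_pos': array([0.25097247, 0.59890273, 0.23042161]), 'ee_rot': array([-1.79900749e+02,  7.39386040e-03,  1.57269565e+02]), 'contact_force': array([ 0.05400666, -0.096611  ,  0.43017307]), 'ft_torque': array([ 0.02087419, -0.02030345,  0.02131312]), 'finger_gap': 0.08520129620135665}
scene [[473.5344876    0.         314.39567722]
 [  0.         473.5344876  198.31616527]
 [  0.           0.           1.        ]] -0.0852118115927368 [[-0.31604658  0.94866203  0.01244625]
 [ 0.77139683  0.26458368 -0.57874209]
 [-0.55232372 -0.17330846 -0.81541565]] [ 0.19880946 -0.39128314  1.9590952 ]
side [[407.87544431   0.         317.67232696]
 [  0.         407.87544431 205.45876073]
 [  0.           0.           1.        ]] 0.0002728611777354101 [[ 0.97642129 -0.2153254   0.01537663]
 [-0.1542595  -0.74578972 -0.64807538]
 [ 0.15101483  0.63042261 -0.76142095]] [-0.54682565  0.13571583  1.12885297]
```

View pics/scene0.png

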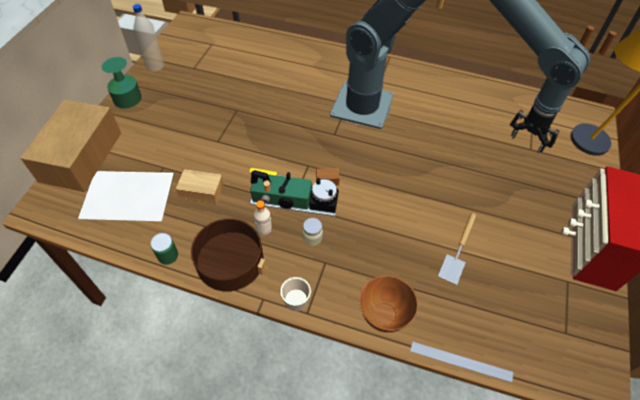

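View pics/side0.png

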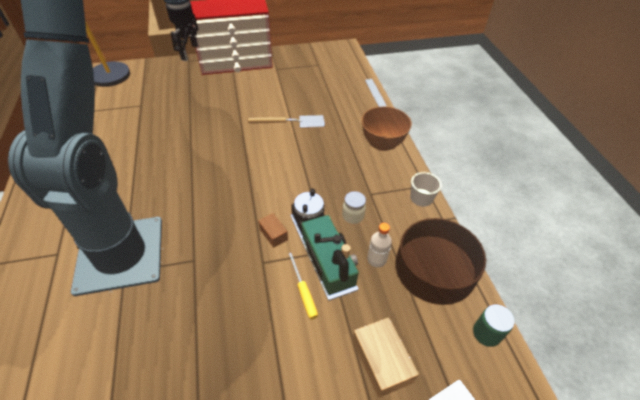

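The scene view shows the planer at about (250–340, 170–215), with the dial near (323,190). In the side view the dial is near (309,205) and the lever tab near (318,238). I'll enlarge both.

```bash
python3 - <<'E'
import cv2,pickle,numpy as np
d=pickle.load(open("cam0.pkl","rb"))
a=d["scene"]["frame"][158:222,240:350,::-1]; b=d["side"]["frame"][180:300,280:370,::-1]
A=cv2.resize(a,None,fx=4,fy=4,interpolation=2);B=cv2.resize(b,None,fx=4,fy=4,interpolation=2)
im=np.zeros((480,800,3),np.uint8);im[:256,:440]=A;im[:480,440:800]=B
cv2.imwrite("pics/crop0.png",im)
E
```

```text
(no output)
```

View pics/crop0.png

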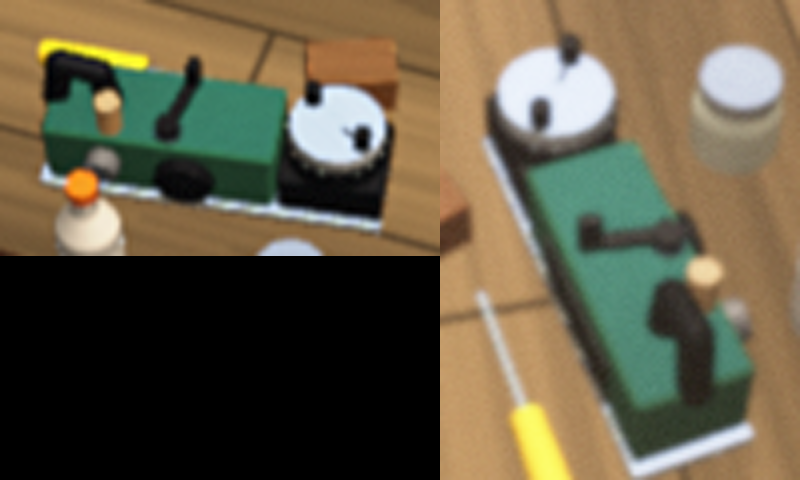

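The crop shows post 0, the one with the index line, on the far-front side of the dial: scene crop (362,132), side crop (569,42). The lever tab points to the robot side. I'll fit the planer pose from these points.

```bash
cat > h.py <<'E'
import numpy as np,cv2
from scipy.optimize import least_squares
def proj(c,X):
    p=(c["R"]@np.atleast_2d(X).T).T+c["t"]; s=p[:,:2]/p[:,2:]
    s=s*(1+c["k1"]*(s**2).sum(1,keepdims=True)); K=c["K"]
    return s*[K[0,0],K[1,1]]+K[:2,2]
def ray(c,px,z):  # world point on plane z seen at px
    f=lambda q:(proj(c,[q[0],q[1],z])[0]-px)
    return least_squares(f,[.6,0]).x
def toworld(P,q): # P=(x,y,yaw) planer pose, q local
    q=np.atleast_2d(q);c,s=np.cos(P[2]),np.sin(P[2])
    return np.c_[P[0]+c*q[:,0]-s*q[:,1],P[1]+s*q[:,0]+c*q[:,1],q[:,2]]
E
python3 - <<'E'
from h import *
import pickle
d=pickle.load(open("cam0.pkl","rb"))
sc=lambda u,v:(u/4+240-.4,v/4+158-.4); sd=lambda u,v:((u-440)/4+280-.4,v/4+180-.4)
L=lambda *a:np.array(a)/1000
obs=[("scene",sc(337,124),L(0,104,96.5)),("side",sd(556,97),L(0,104,96.5)),
("side",sd(635,145),L(41,56,85)),("side",sd(530,178),L(-41,56,85)),("side",sd(638,405),L(-41,-144,85)),("side",sd(752,368),L(41,-144,85)),
("scene",sc(287,90),L(-41,56,85)),("scene",sc(278,148),L(41,56,85)),("scene",sc(168,124),L(26,-36,98)),("side",sd(668,234),L(26,-36,98))]
def f(P): return np.concatenate([proj(d[n],toworld(P,q))[0]-p for n,p,q in obs])
best=min((least_squares(f,[.6,.0,y]) for y in(0,1.5,3,-1.5)),key=lambda r:r.cost)
P=best.x;print(P,np.degrees(P[2]));print(f(P).reshape(-1,2).round(1))
np.save("P.npy",P)
inv=lambda w:np.array([[np.cos(P[2]),np.sin(P[2])],[-np.sin(P[2]),np.cos(P[2])]])@(w-P[:2])
for nm,n,p,z in[("post0","scene",sc(363,130),.1165),("post0","side",sd(570,40),.1165),("post1","scene",sc(314,86),.1165),("post1","side",sd(540,101),.1165),("tab","scene",sc(194,62),.12),("tab","side",sd(590,220),.12),("dowel","scene",sc(107,97),.12),("dowel","side",sd(705,270),.12)]:
    w=ray(d[n],p,z);q=inv(w)*1e3
    print(nm,n,w.round(4),q.round(1),"dialang",np.degrees(np.arctan2(q[0],q[1]-104)).round(1),"lock",np.degrees(np.arctan2(q[1]+36,-(q[0]-26))).round(1))
for nm,q in[("dial",L(0,104,96.5)),("pivot",L(26,-36,98))]:print(nm,toworld(P,q))
E
```

```text
[ 0.54835783 -0.10349048  0.15605883] 8.941512173394397
[[-0.2 -1.3]
 [-0.1 -1.4]
 [ 0.2 -2.3]
 [-1.5 -2.3]
 [-0.5  2. ]
 [ 1.8  0.7]
 [ 0.2 -2.2]
 [-1.7  2.5]
 [-0.5 -1.2]
 [ 0.3 -0.4]]
post0 scene [0.5502 0.0275] [ 22.2 129.1] dialang 41.5 lock 88.7
post0 side [0.5482 0.0268] [ 20.  128.7] dialang 39.0 lock 87.9
post1 scene [ 0.52   -0.0248] [-15.8  82.1] dialang -144.1 lock 70.5
post1 side [ 0.5167 -0.0239] [-18.9  83.5] dialang -137.3 lock 69.4
tab scene [ 0.5311 -0.1273] [-20.7 -20.9] dialang -170.6 lock 18.0
tab side [ 0.5278 -0.1306] [-24.5 -23.6] dialang -169.1 lock 13.8
dowel scene [ 0.5892 -0.1827] [ 28.  -84.6] dialang 171.5 lock -92.4
dowel side [ 0.5894 -0.1827] [ 28.3 -84.6] dialang 171.5 lock -92.7
dial [[ 0.53219351 -0.00075434  0.0965    ]]
pivot [[ 0.57963721 -0.13501192  0.098     ]]
```

Dial reads about 40° (click 2), so the target is 120°. The lever is at about 15°. Next I shut the gripper and go to a hover before post 0.

```bash
python3 -m pendant '[{"travel":[-19.1,-15.5,0.6],"dr":[0,0,48.4]},{"travel":[-19.1,-15.5,0.6],"dr":[0,0,48.4]},{"travel":[-19.1,-15.5,0.6],"dr":[0,0,48.4]},{"travel":[-19.1,-15.5,0.6],"dr":[0,0,48.4]},{"travel":[-19.1,-15.5,0.6],"dr":[0,0,48.4]},{"travel":[-19.1,-15.5,0.6],"dr":[0,0,48.4]},{"travel":[-19.1,-15.5,0.6],"dr":[0,0,48.4]},{"travel":[-19.1,-15.5,0.6],"dr":[0,0,48.4]},{"travel":[-19.1,-15.5,0.6],"dr":[0,0,48.4]},{"travel":[-19.1,-15.5,0.6],"dr":[0,0,48.4]},{"travel":[-19.1,-15.5,0.6],"dr":[0,0,48.4]},{"travel":[-19.1,-15.5,0.6],"dr":[0,0,48.4]},{"travel":[-19.1,-15.5,0.6],"dr":[0,0,48.4]},{"travel":[-19.1,-15.5,0.6],"dr":[0,0,48.4]},{"travel":[-19.1,-15.5,0.6],"dr":[0,0,48.4]},{"travel":[-19.1,-15.5,0.6],"dr":[0,0,48.4]},{"travel":[-19.1,-15.5,0.6],"dr":[0,0,48.4]},{"travel":[-19.1,-15.5,0.6],"dr":[0,0,48.4]},{"travel":[-19.1,-15.5,0.6],"dr":[0,0,48.4]},{"travel":[-19.1,-15.5,0.6],"dr":[0,0,48.4]}]' 1
python3 - <<'E'
from workcell import robot
import cv2,pickle,numpy as np
s=robot.state();print(s["eef_pos"],s["ee_rot"],s["finger_gap"],s["joints"].round(1),s["contact_force"])
d={n:robot.camera(n) for n in("wrist","side")}
pickle.dump(d,open("cam1.pkl","wb"))
cv2.imwrite("pics/w1.png",d["wrist"]["frame"][:,:,::-1]);c=d["wrist"];print(-c["R"].T@c["t"],c["R"][2])
E
```

```text
time_s: 1.77
eef_pos: [0.5411, 0.0588, 0.216]
ee_rot: [-179.9, 0.0, 109.0]
contact_force: [-0.0, 0.5, -0.4]
finger_gap: 0.0
[0.54108439 0.05878141 0.21601815] [-1.79925106e+02  2.74507556e-02  1.09022582e+02] 2.5926040454716087e-05 [-27.4  22.3  20.9 106.1  -9.7  53.4  16.9] [-0.03467213  0.48079612 -0.42549123]
[0.51608089 0.13131446 0.35883981] [ 0.0972446  -0.28452323 -0.95372429]
```

View pics/w1.png

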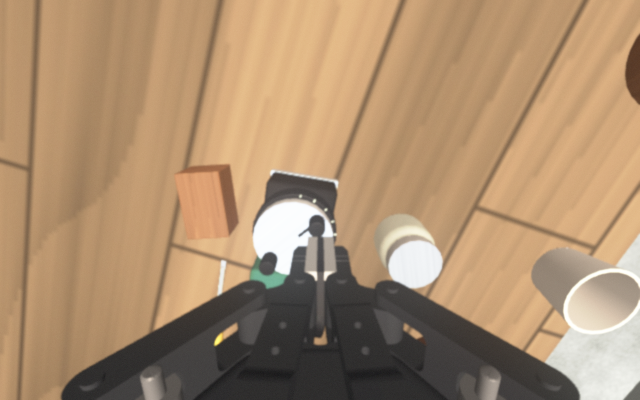

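The wrist view shows the dial around (290,235), with post 0 at (316,222) just beyond the fingertip and post 1 near (268,262). I'll enlarge it to refine the dial axis.

```bash
python3 - <<'E'
import cv2,pickle
d=pickle.load(open("cam1.pkl","rb"))
a=d["wrist"]["frame"][160:300,240:360,::-1]
cv2.imwrite("pics/w1c.png",cv2.resize(a,None,fx=4,fy=4,interpolation=2))
E
```

```text
(no output)
```

View pics/w1c.png

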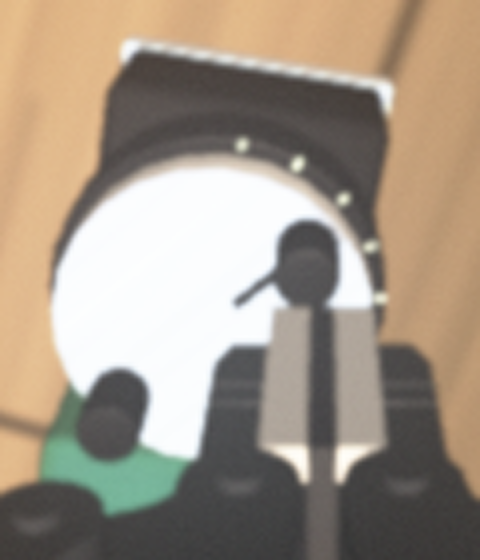

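```bash
python3 - <<'E'
from h import *
import pickle
d=pickle.load(open("cam1.pkl","rb"))["wrist"];d0=pickle.load(open("cam0.pkl","rb"))
cr=lambda u,v:np.array((u/4+240-.4,v/4+160-.4))
p0=ray(d,cr(308,279),.1165);p1=ray(d,cr(108,433),.1165);print(p0,p1,(p0+p1)/2,np.hypot(*(p0-p1)))
m=(p0+p1)/2; v=p0-p1; print("post0 world ang",np.degrees(np.arctan2(v[1],v[0])))
for u,vv in[(50,300),(235,165)]:print("rim",ray(d,cr(u,vv),.0965))
a=ray(d,cr(124,50),.003);b=ray(d,cr(392,95),.003);print("sole front",a,b,np.hypot(*(a-b)),np.degrees(np.arctan2(*(b-a)[::-1])))
# tip check
print("TCP px",proj(d,[.54108,.05878,.216])[0], "crop",(proj(d,[.54108,.05878,.216])[0]+.4-[240,160])*4)
# ticks
print([ray(d,cr(*q),.0865).round(4) for q in[(241,145),(297,163),(343,199),(371,246),(380,298)]])
E
```

```text
[0.54818649 0.02803259] [ 0.51630149 -0.02483903] [0.53224399 0.00159678] 0.06174189352264633
post0 world ang 58.9073038144521
rim [ 0.4926217  -0.00654128]
rim [0.5249818  0.04169121]
sole front [0.48389787 0.03446956] [0.56789244 0.0481092 ] 0.08509481311473084 9.223588635295494
TCP px [320.2380372 251.2319897] crop [322.55214881 366.52795881]
[array([0.5251, 0.0437]), array([0.5396, 0.0437]), array([0.5534, 0.0386]), array([0.5642, 0.029 ]), array([0.5712, 0.0163])]
```

```bash
python3 -m pendant '[{"travel":[0,0,1],"dr":[0,0,0]},{"travel":[0,0,2],"dr":[0,0,0]},{"travel":[0,0,3],"dr":[0,0,0]},{"travel":[0,0,3.8],"dr":[0,0,0]},{"travel":[0,0,4.2],"dr":[0,0,0]},{"travel":[0,0,4.5],"dr":[0,0,0]},{"travel":[0,0,4.5],"dr":[0,0,0]},{"travel":[0,0,4.5],"dr":[0,0,0]}]'
python3 -m pendant '[{"travel":[-0.1,0,0],"dr":[0,0,0]},{"travel":[-0.2,0,0],"dr":[0,0,0]},{"travel":[-0.3,0,0],"dr":[0,0,0]},{"travel":[-0.4,0,0],"dr":[0,0,0]},{"travel":[-0.46,0,0],"dr":[0,0,0]},{"travel":[-0.52,0,0],"dr":[0,0,0]},{"travel":[-0.58,0,0],"dr":[0,0,0]},{"travel":[-0.64,0,0],"dr":[0,0,0]},{"travel":[-0.7,0,0],"dr":[0,0,0]},{"travel":[-0.76,0,0],"dr":[0,0,0]},{"travel":[-0.82,0,0],"dr":[0,0,0]},{"travel":[-0.88,0,0],"dr":[0,0,0]},{"travel":[-0.94,0,0],"dr":[0,0,0]},{"travel":[-1.0,0,0],"dr":[0,0,0]},{"travel":[-1.0,0,0],"dr":[0,0,0]},{"travel":[-1.0,0,0],"dr":[0,0,0]}]'
```

```text
time_s: 2.53
eef_pos: [0.5417, 0.0583, 0.1043]
ee_rot: [-180.0, 0.1, 109.0]
contact_force: [-0.1, 0.1, 0.4]
finger_gap: -0.0001
time_s: 3.87
eef_pos: [0.5506, 0.036, 0.1045]
ee_rot: [179.9, -0.0, 109.0]
contact_force: [1.9, 5.1, 1.2]
finger_gap: 0.0
```

```bash
python3 -m pendant '[{"travel":[-0.06,0,0],"dr":[0,0,0]},{"travel":[-0.12,0,0],"dr":[0,0,0]},{"travel":[-0.18,0,0],"dr":[0,0,0]},{"travel":[-0.24,0,0],"dr":[0,0,0]},{"travel":[-0.3,0,0],"dr":[0,0,0]},{"travel":[-0.36,0,0],"dr":[0,0,0]},{"travel":[-0.42,0,0],"dr":[0,0,0]},{"travel":[-0.48,0,0],"dr":[0,0,0]},{"travel":[-0.54,0,0],"dr":[0,0,0]},{"travel":[-0.6,0,0],"dr":[0,0,0]},{"travel":[-0.66,0,0],"dr":[0,0,0]},{"travel":[-0.72,0,0],"dr":[0,0,0]},{"travel":[-0.72,0,0],"dr":[0,0,0]},{"travel":[-0.72,0,0],"dr":[0,0,0]}]'
python3 - <<'E'
from h import *
from workcell import robot
import pickle
d={n:robot.camera(n) for n in("scene","side","wrist")}
pickle.dump(d,open("cam2.pkl","wb"))
D=np.array([.5322,.0016]);im=np.zeros((520,800,3),np.uint8)
for n,x0,z in(("side",0,4),("wrist",400,4)):
    c=d[n];u,v=proj(c,[*D,.1])[0].astype(int);print(n,u,v)
    a=cv2.resize(c["frame"][v-65:v+65,u-50:u+50,::-1],None,fx=4,fy=4,interpolation=2);im[:520,x0:x0+400]=a
cv2.imwrite("pics/c2.png",im)
E
```

```text
time_s: 5.03
eef_pos: [0.5565, 0.0185, 0.1045]
ee_rot: [179.9, 0.0, 109.0]
contact_force: [-0.1, 0.1, 0.6]
finger_gap: 0.0001
side 308 201
wrist 270 260
```

View pics/c2.png

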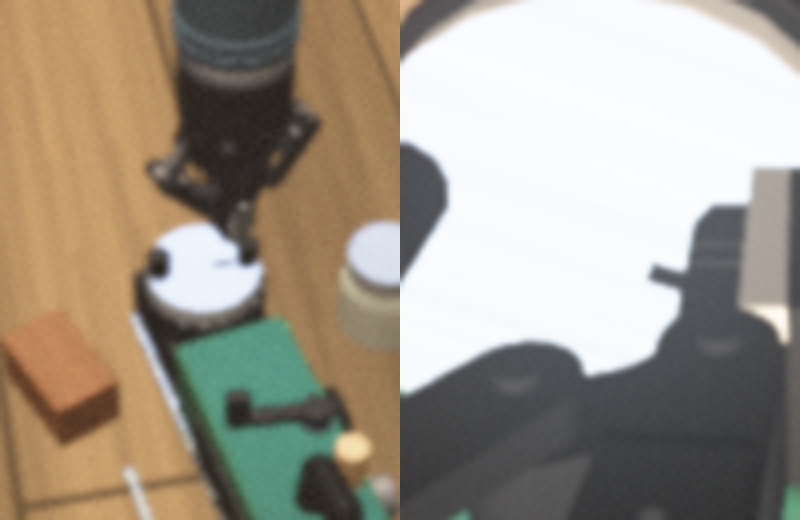

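The side crop shows post 1 at (158,258) and post 0 at (246,248). I'll measure the dial angle from those.

```bash
python3 - <<'E'
from h import *
import pickle
d=pickle.load(open("cam2.pkl","rb"))
p=lambda u,v:np.array([u/4+258-.4,v/4+136-.4])
w=lambda u,v:np.array([(u-400)/4+220-.4,v/4+195-.4])
a=ray(d["side"],p(246,246),.1165);b=ray(d["side"],p(158,256),.1165);v=a-b
print(a,b,(a+b)/2,"dial",99.1-np.degrees(np.arctan2(v[1],v[0])))
a=ray(d["wrist"],w(652,270),.0965);b=ray(d["wrist"],w(688,283),.0965)
D=np.array([.5322,.0016])
for q in(a,b):v=q-D;print(q,99.1-np.degrees(np.arctan2(v[1],v[0])))
E
```

```text
[ 0.56122337 -0.00451095] [ 0.50032388 -0.00127401] [ 0.53077363 -0.00289248] dial 102.14253337141568
[0.53942598 0.00080654] 105.36635378550216
[5.45037602e-01 4.61427198e-04] 104.16832751926879
```

```bash
python3 -m pendant '[{"travel":[-0.04,0,0],"dr":[0,0,0]},{"travel":[-0.08,0,0],"dr":[0,0,0]},{"travel":[-0.12,0,0],"dr":[0,0,0]},{"travel":[-0.16,0,0],"dr":[0,0,0]},{"travel":[-0.2,0,0],"dr":[0,0,0]},{"travel":[-0.23,0,0],"dr":[0,0,0]},{"travel":[-0.26,0,0],"dr":[0,0,0]},{"travel":[-0.28,0,0],"dr":[0,0,0]},{"travel":[-0.3,0,0],"dr":[0,0,0]},{"travel":[-0.3,0,0],"dr":[0,0,0]},{"travel":[-0.3,0,0],"dr":[0,0,0]}]'
```

```text
time_s: 6.1
eef_pos: [0.5592, 0.0114, 0.1046]
ee_rot: [179.9, 0.0, 109.0]
contact_force: [-1.1, -0.2, 0.6]
finger_gap: 0.0002
```

```bash
python3 -m pendant '[{"travel":[0.3,0,0],"dr":[0,0,0]},{"travel":[0.6,0,0],"dr":[0,0,0]},{"travel":[0.9,0,0],"dr":[0,0,0]},{"travel":[1.2,0,0],"dr":[0,0,0]},{"travel":[1.2,0,-0.5],"dr":[0,0,0]},{"travel":[1.2,0,-1.5],"dr":[0,0,0]},{"travel":[1.2,0,-2.5],"dr":[0,0,0]},{"travel":[1.2,0,-3.5],"dr":[0,0,0]},{"travel":[1.2,0,-4.5],"dr":[0,0,0]},{"travel":[1.2,0,-4.5],"dr":[0,0,0]}]'
python3 -m pendant '[{"travel":[-6.8,-3.8,0],"dr":[0,0,48.9]},{"travel":[-6.8,-3.8,0],"dr":[0,0,48.9]},{"travel":[-6.8,-3.8,0],"dr":[0,0,48.9]},{"travel":[-6.8,-3.8,0],"dr":[0,0,48.9]},{"travel":[-6.8,-3.8,0],"dr":[0,0,48.9]},{"travel":[-6.8,-3.8,0],"dr":[0,0,48.9]},{"travel":[-6.8,-3.8,0],"dr":[0,0,48.9]},{"travel":[-6.8,-3.8,0],"dr":[0,0,48.9]},{"travel":[-6.8,-3.8,0],"dr":[0,0,48.9]},{"travel":[-6.8,-3.8,0],"dr":[0,0,48.9]}]'
python3 - <<'E'
from h import *
from workcell import robot
import pickle
d={n:robot.camera(n) for n in("scene","side","wrist")}
pickle.dump(d,open("cam3.pkl","wb"))
im=np.zeros((560,800,3),np.uint8)
print(proj(d["wrist"],[[.5322,.0016,.1],[.53,-.13,.12]]))
im[:400,:640]=d["wrist"]["frame"][:,:,::-1]
cv2.imwrite("pics/c3.png",im[:400,:640])
E
```

```text
time_s: 6.93
eef_pos: [0.5523, 0.0398, 0.2229]
ee_rot: [179.4, 0.1, 109.0]
contact_force: [1.2, -0.1, 0.1]
finger_gap: 0.0002
time_s: 7.77
eef_pos: [0.5179, -0.1513, 0.2223]
ee_rot: [179.5, -0.4, 60.3]
contact_force: [-0.9, -0.2, -1.0]
finger_gap: -0.0001
[[239.66340295  22.4407959 ]
 [318.83528854 168.6771067 ]]
```

View pics/c3.png

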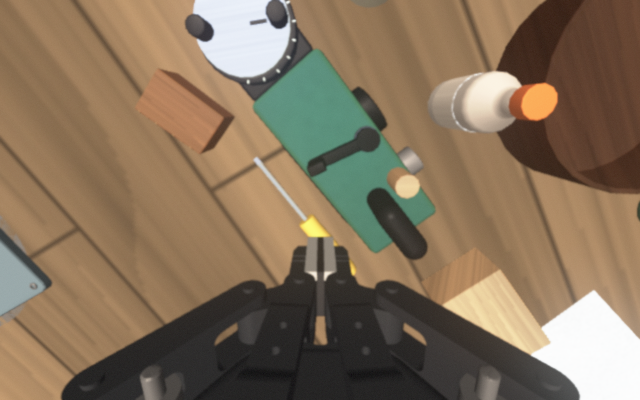

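The wrist view shows post 1 near (194,25) and post 0 near (278,11), with the index line pointing to it. The lever tab is at about (317,167) and the pivot at (366,140).

```bash
python3 - <<'E'
from h import *
import pickle
d=pickle.load(open("cam3.pkl","rb"))["wrist"]
D=np.array([.5322,.0016]);V=np.array([.580,-.1325])
print("nadir",proj(d,[*(-d["R"].T@d["t"])[:2],0]))
ang=lambda v:np.degrees(np.arctan2(v[1],v[0]))
for q in[(251,22.5),(266,19.5)]:w=ray(d,q,.0965);print("line",w,99.1-ang(w-D))
a=ray(d,(280,10),.1165);b=ray(d,(191,21),.1165);print(a,b,(a+b)/2,"dial",99.1-ang(a-b))
for q in[(317,167),(314,166)]:t=ray(d,q,.12);print("tab",t,"lock",180+9.1-ang(t-V),np.hypot(*(t-V)))
print("pivot",ray(d,(367,139),.098))
E
```

```text
nadir [[317.22793993 106.49631357]]
line [ 0.53989468 -0.00183085] 123.13078059085322
line [ 0.55166904 -0.00603441] 120.51166247672856
[ 0.56431522 -0.01181217] [0.5023915  0.01496074] [0.53335336 0.00157429] dial 122.48138659702065
tab [ 0.52936315 -0.12795379] lock 14.230293473571976 0.050840518426118385
tab [ 0.5275725  -0.12592756] lock 16.245465950510635 0.05283786317643548
pivot [ 0.57933415 -0.13199995]
```

Dial is confirmed at 120°, which is 4 clicks on. The lever is at about 15°. Next I descend behind the tab and push.

```bash
python3 -m pendant '[{"travel":[-0.2,0,0.8],"dr":[0,0,0]},{"travel":[-0.2,0,1.8],"dr":[0,0,0]},{"travel":[-0.2,0,2.8],"dr":[0,0,0]},{"travel":[-0.2,0,3.6],"dr":[0,0,0]},{"travel":[-0.2,0,4.2],"dr":[0,0,0]},{"travel":[-0.2,0,4.5],"dr":[0,0,0]},{"travel":[-0.2,0,4.7],"dr":[0,0,0]},{"travel":[-0.2,0,4.7],"dr":[0,0,0]},{"travel":[-0.2,0,4.7],"dr":[0,0,0]}]'
python3 -m pendant '[{"travel":[0.1,0,0],"dr":[0,0,0]},{"travel":[0.2,0,0],"dr":[0,0,0]},{"travel":[0.3,0,0],"dr":[0,0,0]},{"travel":[0.4,0,0],"dr":[0,0,0]},{"travel":[0.5,0,0],"dr":[0,0,0]},{"travel":[0.6,0,0],"dr":[0,0,0]},{"travel":[0.7,0,0],"dr":[0,0,0]},{"travel":[0.8,0,0],"dr":[0,0,0]},{"travel":[0.9,0,0],"dr":[0,0,0]},{"travel":[1.0,0,0],"dr":[0,0,0]},{"travel":[1.1,0,0],"dr":[0,0,0]},{"travel":[1.2,0,0],"dr":[0,0,0]},{"travel":[1.3,0,0],"dr":[0,0,0]},{"travel":[1.4,0,0],"dr":[0,0,0]},{"travel":[1.5,0,0],"dr":[0,0,0]},{"travel":[1.6,0,0],"dr":[0,0,0]},{"travel":[1.7,0,0],"dr":[0,0,0]},{"travel":[1.8,0,0],"dr":[0,0,0]},{"travel":[1.8,0,0],"dr":[0,0,0]},{"travel":[1.8,0,0],"dr":[0,0,0]}]'
```

```text
time_s: 8.67
eef_pos: [0.5172, -0.1558, 0.1054]
ee_rot: [179.5, -0.4, 60.2]
contact_force: [-0.9, -0.7, 0.1]
finger_gap: -0.0003
time_s: 10.33
eef_pos: [0.5402, -0.1164, 0.1058]
ee_rot: [179.4, -0.5, 60.3]
contact_force: [-0.8, -0.4, -0.0]
finger_gap: -0.0003
```

```bash
python3 -m pendant '[{"travel":[0.06,0,0],"dr":[0,0,0]},{"travel":[0.12,0,0],"dr":[0,0,0]},{"travel":[0.18,0,0],"dr":[0,0,0]},{"travel":[0.23,0,0],"dr":[0,0,0]},{"travel":[0.26,0,0],"dr":[0,0,0]},{"travel":[0.26,0,0],"dr":[0,0,0]}]'
python3 -m pendant '[{"travel":[0.03,0,0],"dr":[0,0,0]},{"travel":[0.06,0,0],"dr":[0,0,0]},{"travel":[0.06,0,0],"dr":[0,0,0]}]'
python3 -m pendant '[{"travel":[0.02,0,0],"dr":[0,0,0]},{"travel":[0.04,0,0],"dr":[0,0,0]},{"travel":[0.04,0,0],"dr":[0,0,0]}]'
```

```text
time_s: 10.83
eef_pos: [0.5438, -0.1108, 0.106]
ee_rot: [179.4, -0.5, 60.3]
contact_force: [-0.7, -1.4, -0.4]
finger_gap: 0.0003
time_s: 11.08
eef_pos: [0.5447, -0.1097, 0.1061]
ee_rot: [179.3, -0.4, 60.3]
contact_force: [0.8, -1.0, -0.5]
finger_gap: -0.0002
time_s: 11.33
eef_pos: [0.5448, -0.1095, 0.106]
ee_rot: [179.3, -0.4, 60.2]
contact_force: [-1.2, -4.4, -0.0]
finger_gap: 0.0004
```

```bash
python3 -m pendant '[{"travel":[0.04,0,0],"dr":[0,0,0]},{"travel":[0.07,0,0],"dr":[0,0,0]},{"travel":[0.07,0,0],"dr":[0,0,0]}]'
python3 -m pendant '[{"travel":[0.04,0,0],"dr":[0,0,0]},{"travel":[0.06,0,0],"dr":[0,0,0]},{"travel":[0.06,0,0],"dr":[0,0,0]}]'
```

```text
time_s: 11.58
eef_pos: [0.5449, -0.1094, 0.106]
ee_rot: [179.4, -0.3, 60.2]
contact_force: [-2.7, -5.5, -0.8]
finger_gap: -0.0001
time_s: 11.83
eef_pos: [0.5448, -0.1095, 0.106]
ee_rot: [179.4, -0.2, 60.1]
contact_force: [-2.5, -5.9, 0.6]
finger_gap: -0.0001
```

The lever no longer moves and the force holds at 6 N, so it is at its stop. I back off, lift and look.

```bash
python3 -m pendant '[{"travel":[-0.3,0,0],"dr":[0,0,0]},{"travel":[-0.7,0,0],"dr":[0,0,0]},{"travel":[-1.2,0,0],"dr":[0,0,0]},{"travel":[-1.6,0,0],"dr":[0,0,0]},{"travel":[-1.8,0,-0.5],"dr":[0,0,0]},{"travel":[-1.8,0,-1.5],"dr":[0,0,0]},{"travel":[-1.8,0,-2.7],"dr":[0,0,0]},{"travel":[-1.8,0,-3.9],"dr":[0,0,0]},{"travel":[-1.8,0,-4.7],"dr":[0,0,0]},{"travel":[-1.8,0,-4.7],"dr":[0,0,0]},{"travel":[-1.8,0,-4.7],"dr":[0,0,0]}]'
python3 - <<'E'
from h import *
from workcell import robot
import pickle
c=robot.camera("wrist");pickle.dump(c,open("cam4.pkl","wb"))
cv2.imwrite("pics/c4.png",cv2.resize(c["frame"][0:260,120:460,::-1],None,fx=2.3,fy=2.3,interpolation=2))
E
```

```text
time_s: 12.75
eef_pos: [0.5218, -0.1484, 0.225]
ee_rot: [179.2, -0.3, 60.1]
contact_force: [-0.9, 1.1, 0.0]
finger_gap: 0.0001
```

View pics/c4.png

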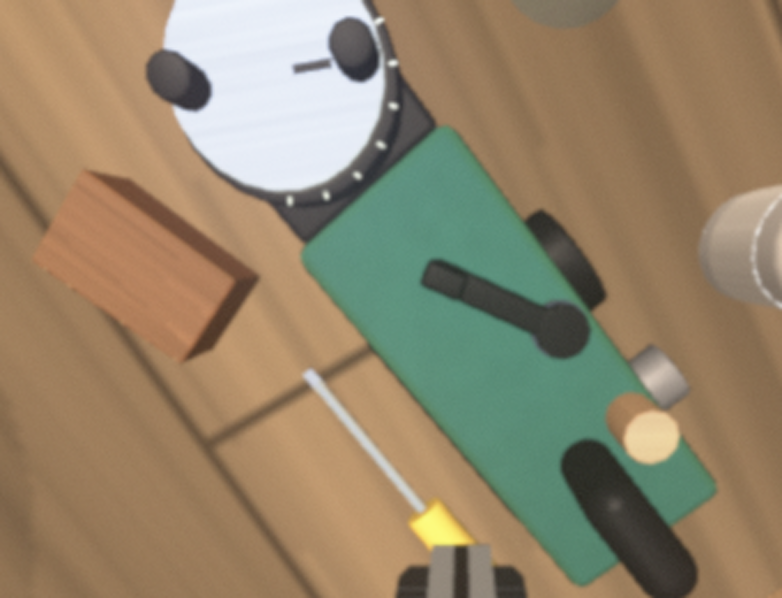

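The lever now points towards the dial end: tab top at (433,272), pivot at (562,330). The dial's index line is at (295,70)–(330,63), and the bystanders look undisturbed. I'll measure both angles.

```bash
python3 - <<'E'
from h import *
import pickle
d=pickle.load(open("cam4.pkl","rb"))
D=np.array([.5322,.0016]);V=np.array([.580,-.1325]);p=lambda u,v:(u/2.3+120-.3,v/2.3-.3)
ang=lambda v:np.degrees(np.arctan2(v[1],v[0]))
for q in[(295,70),(330,63)]:print("dial",99.1-ang(ray(d,p(*q),.0965)-D))
a=ray(d,p(350,42),.1165);b=ray(d,p(170,72),.1165);print("dial",99.1-ang(a-b))
t=ray(d,p(436,271),.12);print("tab",t,189.1-ang(t-V),np.hypot(*(t-V)))
print("pivot",ray(d,p(562,330),.098), "bar end",[189.1-ang(ray(d,p(*q),.098)-V) for q in[(465,287),(500,303)]])
E
```

```text
dial 127.03117932256889
dial 121.93085476106666
dial 120.443270977978
tab [ 0.54852888 -0.08694608] 64.46117798192451 0.05536777529434294
pivot [ 0.57981959 -0.13221513] bar end [np.float64(62.38096655573821), np.float64(62.04686290813635)]
```

```bash
python3 -c "
from workcell import robot
print(robot.job_done())"
```

```text
the job is handed in; nothing more can be done
None
```

I turned the depth dial clockwise by four clicks, then pushed the lock lever over against its stop. Both were done by pushing with the shut fingertips. The job is handed in, at about 13 s of the 64 s allowed.

- **Dial:** it started at about 40° (click 2) and now reads about 120° (click 6). In the last picture the posts gave 120.4°, and the index line gave 122° at its outer end. The line's inner end gave 127°, but it lies so close to the axis that I gave it little weight.
- **Lever:** it went from about 15° to 62–64°, against the 63° (1.1 rad) of its stop. At the end it stayed put while the push force rose to about 6 N.
- **Everything else:** the highest force I read between moves was about 6 N. The bystanders visible in the last close view looked undisturbed. I judged that by eye and did not measure it, and some of them were not fully in that view.
- **At hand-in:** the arm was lifted clear, touching nothing.

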